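# Push the sample jar up the gutter into the end pocket

### The job

A screw-cap jar and an empty reel lie on their sides at the low end of the two sloped gutters of the metal rack. With the fingertips behind it, push the lying jar up its gutter, staying behind it all the way until it drops over the lip into the pocket at the end stop and cannot roll back, then take the hand away. Do not lift the jar off the gutter, and leave the reel and the other things on the bench where they are.

Things in the scene. Friction and masses are not known exactly. Their poses are not given: they have to be found in the camera images.
- rack: Fixed two-lane aluminium gutter rack, base plate 250 x 170 mm and 4 mm thick. Origin on the table under the middle of the base; its x axis points level along the gutters towards the uphill end, y across them, z up. It stands anywhere within some 10 cm, turned up to 0.5 rad.
- ramp: The rack's sloped double gutter. x points uphill along its floor (7 degrees above level), y across (level), z square to the floor. Origin on the floor surface, mid-width, level with the parts' resting place, 32 mm above the table. In this frame, mm: lane centres y = +41.5 and -41.5; each lane 60 wide between its own two walls, 12 high above the floor, 6 thick. A part let go on the slope rolls back down.
- low_stop (a point): Top middle of the low stop: a bar across both lanes, 8 mm high, 5 mm thick (ramp x -22 to -17 mm). The parts rest against it with their centres at ramp x = 0. The gutter floor ends at ramp x = -30 mm, with nothing behind it.
- lip (a point): Middle of the lip, the floor's upper edge (ramp x = 150 mm, z = 0). Beyond it is the pocket, its dark rubber floor 5 to 13 mm lower, falling gently to the end stop, an upright plate with its face at ramp x = 194 mm and top at z = 35 mm. A part whose centre has passed the lip drops into the pocket by itself and stays there.
- jar: The lying screw-cap jar, white plastic with a black cap: body 44 mm diameter x 38 mm, cap 36 mm diameter, 52 mm long in all, about 120 g. Origin on its axis at mid-length; its y axis runs along it (across the gutter), cap at +y; x and z turn as it rolls. It lies free in either lane against the low stop, centre 22 mm above the floor, and rolls easily.
- reel: Empty white plastic reel lying in the other lane against its low stop: two flanges 44 mm diameter and 7 mm thick on a 22 mm core, 52 mm long. Origin at its centre, y along its length. To be left there.
- stop_left (a point): Where the centre of a jar lies when it is seated in the pocket of the lane on the ramp's +y side, touching the end stop (ramp frame 172, 41.5, 13.5 mm).
- stop_right (a point): The same for the lane on the ramp's -y side (172, -41.5, 13.5 mm).
- spare_jar: A second such jar standing upright on the table beside the rack, cap up, 52 mm tall. Origin at the middle of its underside. Not to be moved.
- beaker: Glass beaker, 64 mm diameter, 85 mm tall, standing on the table past the rack's uphill end. Origin under its centre. Not to be moved.
- spatula: Steel spatula with a broad flat blade, 160 mm long, lying on the table on the robot's side of the rack. Not to be moved.
- bottle: Clear plastic bottle 54 mm diameter, 130 mm tall, standing on the table to the right. Origin under its centre. Not to be moved.
Not all that is in view belongs to the job. What is shaped like the jar but orange or turquoise is not meant.

How it is judged:
On the way:
1. The fingers are pushing the jar on the upper part of the gutter's slope, before the lip (contact force between the fingers and jar above 0.02 N and x of jar in the frame of ramp between 0.09 and 0.155 m).
At the end, for the whole second after the job is handed in: The jar lies at rest, on its side, in the pocket of its lane, its centre within 8 mm along the gutter of where it touches the end stop (ramp x 164 to 180 mm, z 8 to 19 mm), and the reel still lies at the low stop of the other lane (within 15 mm of its start) (x of jar in the frame of ramp between 0.164 and 0.18 m and z of jar in the frame of ramp between 0.008 and 0.019 m and angle between the y axis of jar and the y axis of ramp, either way round below 0.25 rad and linear speed of jar below 0.02 m/s and distance of reel from where it was at the start of the episode below 0.015 m).
It fails at once if The jar is lifted more than about 8 mm off the gutter (z of jar in the frame of ramp above 0.03 m).
It fails at once if The reel is moved more than 15 mm (distance of reel from where it was at the start of the episode above 0.015 m).
It fails at once if A bystander (spare jar, beaker, spatula, bottle) is moved more than 20 mm (distance of any of spare_jar, beaker, spatula, bottle from where it was at the start of the episode above 0.02 m).
It also fails if it takes over 42 s, if anything falls off the work surface, if the arm or the gripper's body presses on something with over 40 N, if the wrist force passes 120 N, or if a joint passes its speed limit or range.

### The arm

A 6-joint arm with a two-finger parallel gripper is mounted at the origin on the work surface. World frame = base frame: x ahead of the robot, y to its left, z up, the work surface at z = 0. Lengths are in m, angles in rad, forces in N, time in s.
With the tool pointing down it reaches from about 0.35 to 0.775 m from the base axis. Payload 5.5 kg.
Tool frame: the origin (TCP) lies at the very end of the fingers, on their centre line; the grasp point (between the pads) lies 19 mm behind it; x points along the fingers, y is the direction in which the jaws open and shut, and the axes are right-handed (so a half turn about x gives the same grasp; the last joint's range is limited). The gripper opens to 85 mm and grips with 20 to 120 N. Pads are 22 mm wide; open, the fingers measure 114 mm over their backs; the gripper's body (76 mm by 85 mm) begins 54 mm behind the grasp point. The pads swing forward as they close: fully open they stand 13 mm farther back than shut.
Start: joints at [1.12, 0.313, 0.046, 1.304, 0, 1.431], TCP at [0.176, 0.547, 0.231] pointing down, gripper open.
Joint ranges: [-2.76, 2.76], [-0.86, 1.69], [-1.03, 1.26], [-2.2, 2.34], [-1.47, 1.5], [-3.14, 3.14]. Speed limits (rad/s): [2.57, 2.57, 3.14, 3.14, 3.14, 3.14].

### API

Orientations are given as a unit quaternion [w, x, y, z].
In Python, from workcell import env gives the robot as it stands.
- The arm moves only by the tool servo_tool, never from a script. Its argument "increments" is a list of rows, each an object with "offset": the shift along the tool's x, y, z in cm, a list of three; "yaw": the turn about the tool's x in degrees. In form: [{"offset": [x, y, z], "yaw": yaw}, ...]. A call has exactly 8 rows; each row is the pose to reach, as a shift and turn from the pose commanded when the call began, along the tool's axes at that moment; what a row does not reach only later rows make up. A row lasts 1/10 s, in which the tool goes at most 50 mm and 8.59 degrees, less where a joint would pass 70% of its speed; a pose out of reach is approached as far as the arm can. A call with a gripper value outside its range is refused whole. "claw" is the opening, from 0 (shut) to 1 (fully open), set as the call begins (left out, the last holds). The fingers move at their own pace and stop on an object; "force" is the grip in N (left out, the last holds). Time passes only in rows, so rows that repeat a pose let the fingers close, or fill a call up. It gives the time, the measured TCP pose, the force and the opening at its end, in the units of the state.
- env.get_state(): the state, without advancing time (a new reading comes with each control period).
- env.read_camera(name): name is "scene" or "top" or "wrist"; returns (picture, depth): 480x640x3 uint8, red, green, blue; 480x640 float32, m along the optical axis (not along the pixel's ray), 0 where there is no reading.
- env.camera_model(name): a dict with "vertical_fov" (degrees; the focal length in pixels is half the picture's height over the tangent of half this angle, whatever the lens; pixels are square), "cx", "cy" (the principal point, pixels), "D" ([k1, k2, p1, p2, k3] as OpenCV has them; the pictures are not rectified), "world_from_camera" (4x4, takes a point from camera to world coordinates). Camera axes: x right, y up, looking along -z (the intrinsics and any distortion apply to the point x, -y, -z); pixel columns grow to the right and rows downward; lengths in m; the calibration is good to about 2 mm. A picture is of the moment at which its call begins: read the wrist's pose just before it. camera_model takes no time and is no camera call; for the wrist camera it gives the pose at the moment of the call.
- env.hand_in(): hands the job in, once; it reports no verdict.
The state is a dict: "clock": time; "joint_pos": joint angles; "qvel": joint speeds; "tau": joint torques, N m; "tcp_pos": TCP position; "orientation": TCP orientation; "wrist_force": force on the tool from outside, world axes, zero at the start; "ft_torque": the same for the moment, N m; "finger_gap": finger opening in m.
Only numpy, scipy, OpenCV 4.12 (cv2) and the standard library are available. Lean on these libraries where they do the work, as an engineer would, in place of code of your own. Each camera call takes 0.05 s, during which the arm holds its last target.

## Working session

There is one attempt and no reset: what is moved stays moved. The work goes in short steps, Python scripts to look and compute and a tool call to move; the robot and the scene stay as the last step left them, time stands still between calls to the robot, and variables do not carry over. Pictures are saved under pics/ and viewed, and the job is handed in when it is done.

Besides the shell and the picture viewer there is one more tool, called after ">>>" as name(argument=value, ...), one argument or row to a line, values as JSON. servo_tool: Moves the arm, as the interface text tells. Its arguments: {"type":"object","properties":{"increments":{"type":"array","items":{"type":"object","properties":{"offset":{"type":"array","items":{"type":"number"}},"yaw":{"type":"number"}}}},"claw":{"type":"number"},"force":{"type":"number"}},"required":["increments"]}

```bash
mkdir -p pics; ls
cat > h.py <<'E'
import numpy as np, cv2, pickle
from workcell import env
def K(m):
    f=240/np.tan(np.radians(m["vertical_fov"])/2)
    return np.array([[f,0,m["cx"]],[0,f,m["cy"]],[0,0,1.]]),np.array(m["D"],float)
def rays(m,px):
    k,D=K(m); u=cv2.undistortPoints(np.array(px,float).reshape(-1,1,2),k,D).reshape(-1,2)
    T=np.array(m["world_from_camera"]); d=np.c_[u[:,0],-u[:,1],-np.ones(len(u))]
    return T[:3,3],d@T[:3,:3].T
def onz(m,px,z):
    o,d=rays(m,px); z=np.broadcast_to(z,(len(d),)); return o+d*((z-o[2])/d[:,2])[:,None]
def dep(m,dpt,px):
    o,d=rays(m,px); z=np.array([dpt[int(v),int(u)] for u,v in px]); return o+d*z[:,None]
def proj(m,P):
    k,D=K(m); T=np.array(m["world_from_camera"]); p=(np.array(P,float).reshape(-1,3)-T[:3,3])@T[:3,:3]
    return cv2.projectPoints(p*[1,-1,-1],np.zeros(3),np.zeros(3),k,D)[0].reshape(-1,2)
E
python3 - <<'E'
from h import *
for n in("scene","top"):
    m=env.camera_model(n); p,d=env.read_camera(n); pickle.dump((m,p,d),open(n+".pkl","wb"))
    cv2.imwrite(f"pics/{n}0.png",p[:,:,::-1]); print(n,m)
print(env.get_state())
E
```

```text
pics
scene {'vertical_fov': 48.38773237690623, 'cx': 311.4853483334094, 'cy': 236.2618165525506, 'D': array([-0.09516379,  0.        ,  0.        ,  0.        ,  0.        ]), 'world_from_camera': array([[-2.79197429e-01, -7.95583581e-01,  5.37676075e-01,
         1.13370666e+00],
       [ 9.60233104e-01, -2.31957339e-01,  1.55396841e-01,
         1.17800333e-01],
       [ 1.08673614e-03,  5.59680766e-01,  8.28707584e-01,
         9.41572876e-01],
       [ 0.00000000e+00,  0.00000000e+00,  0.00000000e+00,
         1.00000000e+00]])}
top {'vertical_fov': 50.082756087334545, 'cx': 319.25708271915784, 'cy': 240.97596714276142, 'D': array([-0.02206949,  0.        ,  0.        ,  0.        ,  0.        ]), 'world_from_camera': array([[ 6.07091809e-04,  9.88557908e-01, -1.50840622e-01,
         4.47813760e-01],
       [-9.99996579e-01,  9.83922655e-04,  2.42358316e-03,
        -4.87162502e-02],
       [ 2.54426780e-03,  1.50838634e-01,  9.88555124e-01,
         1.04225528e+00],
       [ 0.00000000e+00,  0.00000000e+00,  0.00000000e+00,
         1.00000000e+00]])}
{'clock': 0.1, 'joint_pos': array([ 1.12036745e+00,  3.13947666e-01,  4.51037942e-02,  1.30358688e+00,
       -4.31424138e-05,  1.43119474e+00]), 'qvel': array([ 0.00027922, -0.00175266,  0.00488401,  0.00056732,  0.00235221,
       -0.00088027]), 'tau': array([ 3.14981793e-03, -4.81724668e+01,  2.99243170e+01,  1.27547648e-02,
       -8.79169829e-05,  1.25058295e-05]), 'tcp_pos': array([0.17568823, 0.5470341 , 0.23048989]), 'orientation': array([ 0.69843079,  0.10889482,  0.69873763, -0.11000947]), 'wrist_force': array([-0.48844708, -0.26863921, -0.60592642]), 'ft_torque': array([0.03887271, 0.02027217, 0.02327261]), 'finger_gap': 0.08533163519069455}
```

View pics/scene0.png

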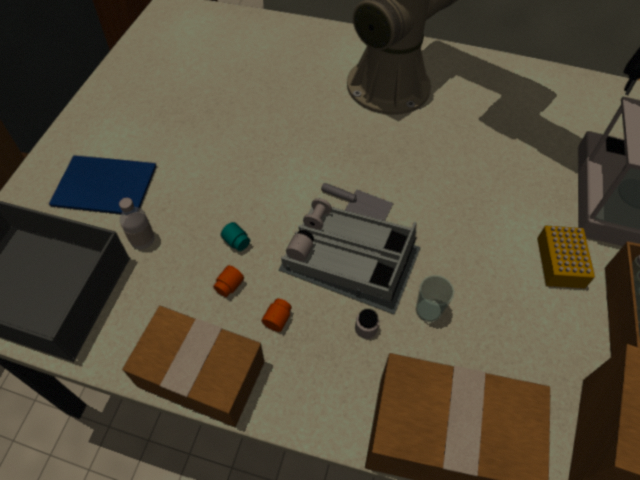

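View pics/top0.png

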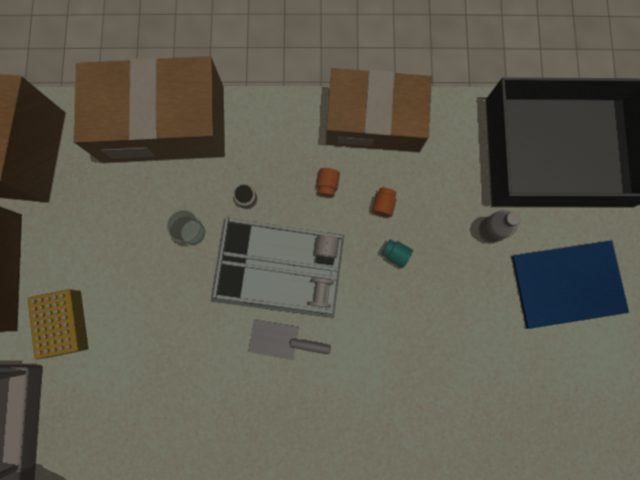

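Run:
```python
from h import *
for n,(a,b,c,e) in dict(top=(200,205,360,325),scene=(265,180,465,340)).items():
    m,p,d=pickle.load(open(n+".pkl","rb"))
    q=cv2.resize(p[b:e,a:c],None,fx=800/(c-a) if n=="top" else 3.7,fy=800/(c-a) if n=="top" else 3.7,interpolation=cv2.INTER_CUBIC)
    q=np.clip(q.astype(float)*1.5,0,255).astype(np.uint8)
    cv2.imwrite(f"pics/{n}crop.png",q[:,:,::-1])
```

```text
(no output)
```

View pics/topcrop.png

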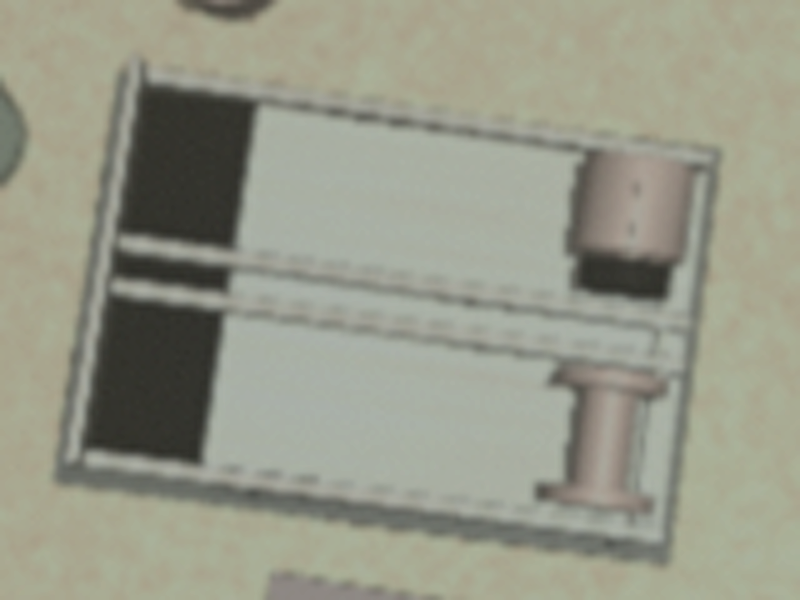

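View pics/scenecrop.png

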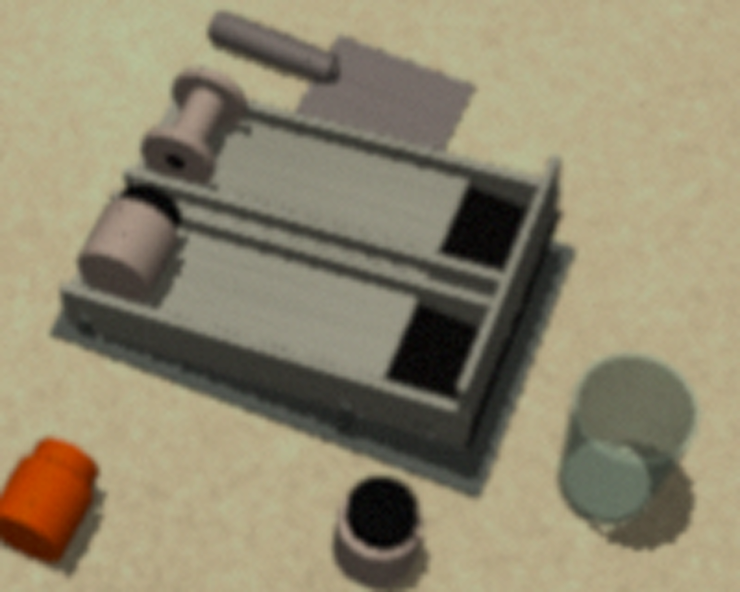

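Run:
```python
from h import *
m,p,d=pickle.load(open("top.pkl","rb"))
def c(*a): return [(x/5+200-.4,y/5+205-.4) for x,y in a]
s7,c7=np.sin(np.radians(7)),np.cos(np.radians(7))
h=lambda x,z:.032+x*s7+z*c7
L=c((256,103),(233,240),(228,305),(203,462)); P=onz(m,L,h(.15,0)); print("lip",P.round(4))
C=c((718,150),(662,560)); Q=onz(m,C,h(-.03,.012)); print("lowcorners",Q.round(4),np.linalg.norm(Q[0]-Q[1]))
# dense depth: fit floor planes in lanes
def fl(poly):
    mk=np.zeros(d.shape,np.uint8); cv2.fillPoly(mk,[np.array(c(*poly)).round().astype(int)],1)
    v,u=np.nonzero(mk); return dep(m,d,list(zip(u,v)))
for poly in [[(300,125),(540,165),(525,270),(285,235)],[(270,330),(500,370),(490,470),(260,450)]]:
    X=fl(poly); ce=X.mean(0); n=np.linalg.svd(X-ce)[2][2]; n*=np.sign(n[2]); print("plane",ce.round(4),n.round(4),np.degrees(np.arccos(n[2])), "yaw(-n)",np.degrees(np.arctan2(-n[1],-n[0])))
# jar/reel: jar body top
J=dep(m,d,[(x,y) for x,y in c((640,205),(640,270),(605,435),(610,380))]); print("jar/reel depth",J.round(4))
u=np.unravel_index(0,(1,1))
hsv=cv2.cvtColor(p,cv2.COLOR_RGB2HSV); print([hsv[int(y),int(x)] for x,y in c((640,205),(400,170),(100,500),(640,270))])
# rotation fits: direction across from lip line
v=P[0]-P[3]; print("lip dir deg",np.degrees(np.arctan2(v[1],v[0])),np.linalg.norm(v))
v=Q[0]-Q[1]; print("low dir deg",np.degrees(np.arctan2(v[1],v[0])))
```

```text
lip [[0.6304 0.0832 0.0503]
 [0.5761 0.0911 0.0503]
 [0.5507 0.0925 0.0503]
 [0.4901 0.1007 0.0503]]
lowcorners [[ 0.6135 -0.0985  0.0403]
 [ 0.453  -0.0759  0.0403]] 0.1620681487605869
plane [0.5926 0.0212 0.0448] [ 0.9764 -0.1607  0.1446] 81.68606867480196 yaw(-n) 170.65511573040484
plane [0.5116 0.0336 0.0489] [ 0.9887 -0.14    0.0536] 86.92502005594088 yaw(-n) 171.94079416317408
jar/reel depth [[ 0.5862 -0.0669  0.0769]
 [ 0.5618 -0.0669  0.074 ]
 [ 0.4999 -0.0537  0.0641]
 [ 0.5197 -0.0555  0.0785]]
[array([ 20,  27, 112], dtype=uint8), array([ 45,  18, 116], dtype=uint8), array([ 30,  37, 111], dtype=uint8), array([30, 28, 36], dtype=uint8)]
lip dir deg -7.116297312497571 0.14135883501745167
low dir deg -8.02944129737953
```

Run:
```python
from h import *
m,p,d=pickle.load(open("top.pkl","rb"))
def c(*a): return [(x/5+200-.4,y/5+205-.4) for x,y in a]
s7,c7=np.sin(np.radians(7)),np.cos(np.radians(7))
h=lambda x,z:.032+x*s7+z*c7
for a,b in [((120,242),(688,325)),((112,288),(684,368)),((142,75),(718,155)),((85,458),(665,538))]:
    P=onz(m,c(a,b),[h(.194,.012),h(-.03,.012)]); v=P[0]-P[1]; print(P.round(4).tolist(),np.degrees(np.arctan2(v[1],v[0])),np.linalg.norm(v))
m2,p2,d2=pickle.load(open("scene.pkl","rb"))
# hypothesised frame, project
yaw=np.radians(82.2)
def R(yaw):
    ex=np.array([np.cos(yaw)*c7,np.sin(yaw)*c7,s7]); ey=np.array([-np.sin(yaw),np.cos(yaw),0]); return np.c_[ex,ey,np.cross(ex,ey)]
mid=onz(m,c((256,103),(203,462)),h(.15,0)).mean(0); print("lipmid",mid)
O=mid-R(yaw)[:,0]*.15; O[2]=.032; print("O",O)
for X in (.15,):
    pass
pts={(.15,-.0715,0):'r',(.15,.0715,0):'r',(.15,-.0115,0):'r',(.15,.0115,0):'r',(-.03,-.0775,.012):'g',(-.03,.0775,.012):'g',(-.03,-.0055,.012):'g',(.194,-.0715,.035):'b',(.194,.0715,.035):'b',(0,-.0415,.044):'m',(0,.0415,.044):'m',(-.0195,0,.008):'m'}
for n,(mm,pp,(a,b,s,e)) in dict(top=(m,p,(200,205,5,120)),scene=(m2,p2,(265,180,3.7,160))).items():
    q=cv2.resize(pp[b:b+e,a:a+(160 if n=="top" else 200)],None,fx=s,fy=s,interpolation=cv2.INTER_CUBIC)
    q=np.clip(q.astype(float)*1.5,0,255).astype(np.uint8)[:,:,::-1].copy()
    W=np.array(list(pts))@R(yaw).T+O
    for (u,v) in proj(mm,W): cv2.drawMarker(q,(int((u-a+.5)*s),int((v-b+.5)*s)),(0,0,255),cv2.MARKER_CROSS,12,1)
    cv2.imwrite(f"pics/{n}chk.png",q)
```

```text
[[0.5731, 0.1319, 0.0676], [0.5441, -0.0863, 0.0403]] 82.42714571637296 0.2218040957407445
[[0.5554, 0.1344, 0.0676], [0.5272, -0.0847, 0.0403]] 82.6781926989631 0.2225937235528053
[[0.6381, 0.1252, 0.0676], [0.6115, -0.0985, 0.0403]] 83.20914629754098 0.22696144933621695
[[0.4908, 0.1428, 0.0676], [0.4614, -0.0771, 0.0403]] 82.39791677635071 0.22347799755499614
lipmid [0.56022907 0.09198666 0.0502804 ]
O [ 0.54002348 -0.05551778  0.032     ]
```

View pics/topchk.png

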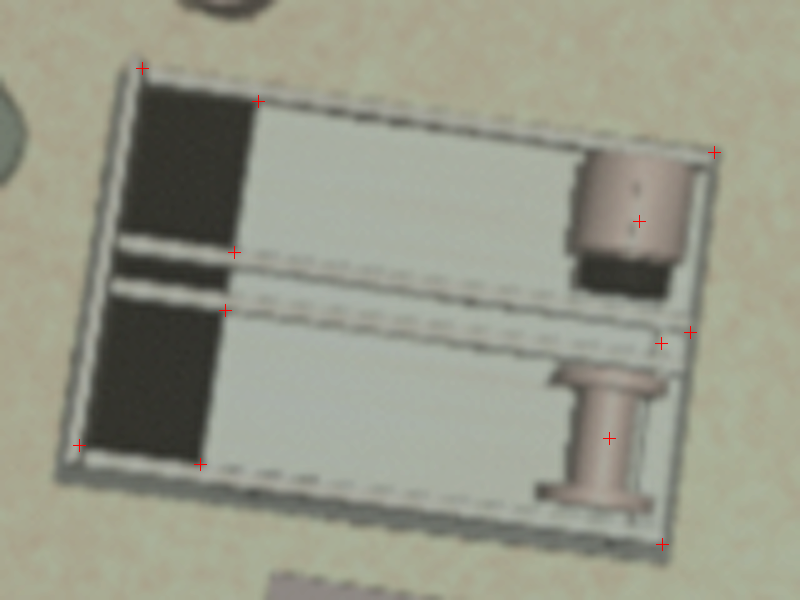

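View pics/scenechk.png

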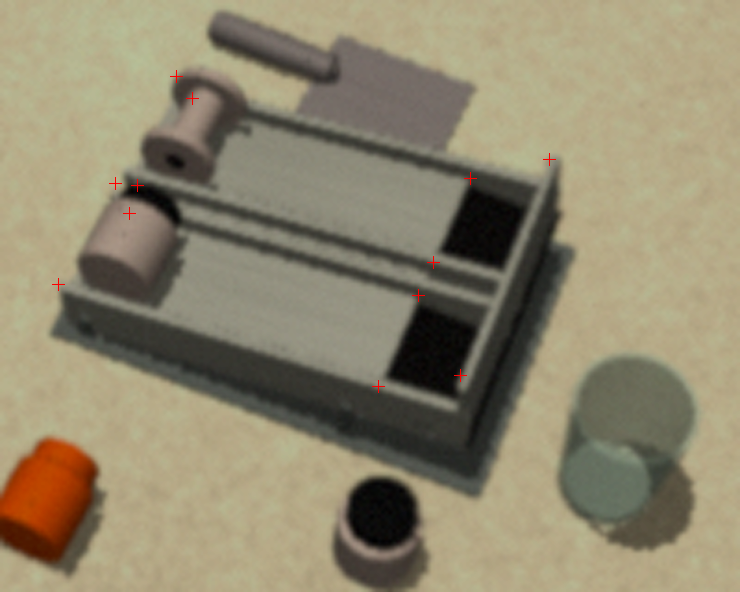

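```bash
cat >> h.py <<'E'
from scipy.spatial.transform import Rotation as Ro
s7,c7=np.sin(np.radians(7)),np.cos(np.radians(7)); YAW=np.radians(82.4)
ex=np.array([np.cos(YAW)*c7,np.sin(YAW)*c7,s7]); ey=np.array([-np.sin(YAW),np.cos(YAW),0]); RR=np.c_[ex,ey,np.cross(ex,ey)]
O=np.array([.5400,-.0550,.032])
def tool(s): 
    w,x,y,z=s["orientation"]; return Ro.from_quat([x,y,z,w]).as_matrix()
def plan(Pr=None,Pw=None):
    s=env.get_state(); T=tool(s); W=O+RR@np.array(Pr) if Pw is None else np.array(Pw)
    a=np.arctan2(ey@T[:,2],ey@T[:,1])  # turn about tool x bringing tool y onto ey
    a=(a+np.pi/2)%np.pi-np.pi/2
    print("clock",s["clock"],"tcp",s["tcp_pos"].round(4),"ramp",((s["tcp_pos"]-O)@RR).round(4),"F",s["wrist_force"].round(2),"gap",s["finger_gap"])
    print("target",W.round(4),"offset cm",(T.T@(W-s["tcp_pos"])*100).round(2),"yaw deg",np.degrees(a).round(2),"j6",s["joint_pos"][5].round(3)); print("tool axes\n",T.round(3))
E
python3 - <<'E'
from h import *
W=O+RR@np.array([-.055,-.0465,.016]); W[2]=.20
plan(Pw=W)
E
```

```text
clock 0.1 tcp [0.1757 0.547  0.2305] ramp [0.5687 0.4407 0.1302] F [-0.49 -0.27 -0.61] gap 0.08533163519069455
target [ 0.5786 -0.1172  0.2   ] offset cm [  3.12 -50.91  58.68] yaw deg 79.79 j6 1.431
tool axes
 [[-0.001  0.306  0.952]
 [-0.001  0.952 -0.306]
 [-1.    -0.002 -0.   ]]
```

>>> servo_tool(
  increments=[
    {"offset":[0,-3,3.5],"yaw":5},
    {"offset":[0,-6,7],"yaw":10},
    {"offset":[0,-9,10.5],"yaw":15},
    {"offset":[0,-12,14],"yaw":20},
    {"offset":[0,-15,17.5],"yaw":25},
    {"offset":[0,-18,21],"yaw":30},
    {"offset":[0,-21,24.5],"yaw":35},
    {"offset":[0,-24,28],"yaw":40},
  ],
  claw=0,
  force=30,
)

```text
clock: 0.9
tcp_pos: [0.3694, 0.2316, 0.2311]
orientation: [0.618, 0.343, 0.618, -0.343]
wrist_force: [1.3, 0.7, 1.2]
finger_gap: -0.0003
```

Run:
```python
from h import *
W=O+RR@np.array([-.055,-.0465,.016]); W[2]=.20
plan(Pw=W)
```

```text
clock 0.9 tcp [0.3694 0.2316 0.2311] ramp [0.2838 0.207  0.1658] F [1.27 0.72 1.25] gap -0.00029445598903605753
target [ 0.5786 -0.1172  0.2   ] offset cm [ 3.11 -0.74 40.66] yaw deg 39.6 j6 1.388
tool axes
 [[-0.     0.848  0.53 ]
 [ 0.     0.53  -0.848]
 [-1.    -0.    -0.   ]]
```

>>> servo_tool(
  increments=[
    {"offset":[0,0,4.5],"yaw":5},
    {"offset":[0,0,9],"yaw":10},
    {"offset":[0,0,13.5],"yaw":15},
    {"offset":[0,0,18],"yaw":20},
    {"offset":[0,-0.2,23],"yaw":25},
    {"offset":[0,-0.4,28],"yaw":30},
    {"offset":[0,-0.5,33],"yaw":35},
    {"offset":[0,-0.6,37],"yaw":39.6},
  ],
)

```text
clock: 1.7
tcp_pos: [0.5619, -0.0856, 0.2307]
orientation: [-0.465, -0.532, -0.465, 0.532]
wrist_force: [0.0, -0.1, 0.9]
finger_gap: -0.0004
```

Run:
```python
from h import *
W=O+RR@np.array([-.055,-.0465,.016]); W[2]=.20
plan(Pw=W)
```

```text
clock 1.7 tcp [ 0.5619 -0.0856  0.2307] ramp [-0.003  -0.0258  0.2005] F [ 0.02 -0.08  0.85] gap -0.0003673345214004544
target [ 0.5786 -0.1172  0.2   ] offset cm [3.07 2.08 2.91] yaw deg -0.09 j6 1.413
tool axes
 [[-0.     0.991 -0.134]
 [ 0.    -0.134 -0.991]
 [-1.    -0.    -0.   ]]
```

>>> servo_tool(
  increments=[
    {"offset":[0,1,1.5],"yaw":0},
    {"offset":[0,2.1,3],"yaw":0},
    {"offset":[0,2.1,3.5],"yaw":0},
    {"offset":[1,2.1,3.5],"yaw":0},
    {"offset":[2,2.1,3.5],"yaw":0},
    {"offset":[3,2.1,3.5],"yaw":0},
    {"offset":[3,2.1,3.5],"yaw":0},
    {"offset":[3,2.1,3.5],"yaw":0},
  ],
)

```text
clock: 2.5
tcp_pos: [0.5769, -0.1196, 0.2009]
orientation: [-0.467, -0.531, -0.467, 0.531]
wrist_force: [-0.3, -0.1, 0.7]
finger_gap: 0.0001
```

Run:
```python
from h import *
plan([-.06,-.0465,.016])
for n in("top","wrist","scene"):
    m=env.camera_model(n); p,d=env.read_camera(n); pickle.dump((m,p,d),open(n+"1.pkl","wb"))
    cv2.imwrite(f"pics/{n}1.png",np.clip(p[:,:,::-1]*1.4,0,255).astype(np.uint8))
```

```text
clock 2.5 tcp [ 0.5769 -0.1196  0.2009] ramp [-0.0381 -0.0451  0.1749] F [-0.28 -0.14  0.74] gap 7.134266276598693e-05
target [ 0.578  -0.1221  0.0406] offset cm [16.04  0.15  0.25] yaw deg 0.25 j6 1.358
tool axes
 [[-0.001  0.992 -0.128]
 [ 0.    -0.128 -0.992]
 [-1.    -0.001 -0.   ]]
```

View pics/wrist1.png

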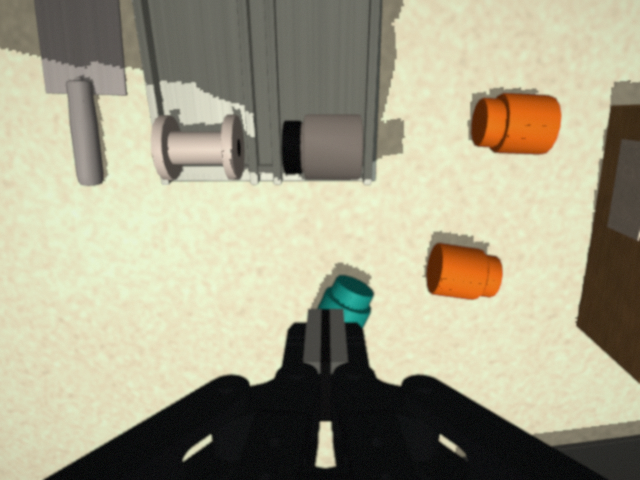

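View pics/scene1.png

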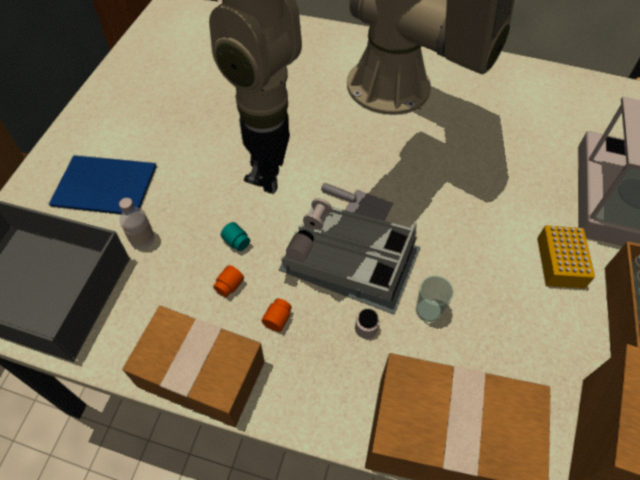

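Run:
```python
from h import *
m,p,d=pickle.load(open("wrist1.pkl","rb"))
h=lambda x,z:.032+x*s7+z*c7
P=onz(m,[(375,181),(162,181)],h(-.03,.012)); print("low corners ramp",((P-O)@RR).round(4))
P=onz(m,[(380,0),(372,160)],[.06,h(-.01,.012)]);print(((P-O)@RR).round(4))
P=dep(m,d,[(332,146),(292,146),(195,148)]); print("jar,cap,reel",((P-O)@RR).round(4))
P=onz(m,[(283,147),(363,147),(332,178)],[.054,.054,.05]); print(((P-O)@RR).round(4))
```

```text
low corners ramp [[-0.0288 -0.0812  0.0119]
 [-0.0291  0.0751  0.0119]]
[[ 0.087  -0.0776  0.0175]
 [-0.0131 -0.0782  0.0124]]
jar,cap,reel [[ 0.0035 -0.049   0.0431]
 [ 0.0025 -0.0235  0.0388]
 [-0.0002  0.0411  0.0323]]
[[-0.0018 -0.016   0.0224]
 [-0.0016 -0.0704  0.0224]
 [-0.0239 -0.0496  0.0211]]
```

>>> servo_tool(
  increments=[
    {"offset":[3,0.2,0.2],"yaw":0},
    {"offset":[6,0.2,0.2],"yaw":0},
    {"offset":[9,0.2,0.2],"yaw":0},
    {"offset":[12,0.2,0.2],"yaw":0},
    {"offset":[14,0.2,0.2],"yaw":0},
    {"offset":[15.5,0.2,0.2],"yaw":0},
    {"offset":[16,0.2,0.2],"yaw":0},
    {"offset":[16,0.2,0.2],"yaw":0},
  ],
)

```text
clock: 3.45
tcp_pos: [0.5789, -0.1225, 0.041]
orientation: [-0.466, -0.531, -0.467, 0.531]
wrist_force: [0.8, 0.9, 0.3]
finger_gap: -0.0001
```

Run:
```python
from h import *
plan([-.036,-.0475,.016])
```

```text
clock 3.45 tcp [ 0.5789 -0.1225  0.041 ] ramp [-0.0602 -0.0475  0.0164] F [0.76 0.89 0.29] gap -9.360451117004728e-05
target [ 0.5821 -0.0986  0.0435] offset cm [-0.25  0.01 -2.41] yaw deg 0.19 j6 1.356
tool axes
 [[-0.001  0.992 -0.129]
 [ 0.    -0.129 -0.992]
 [-1.    -0.001 -0.   ]]
```

>>> servo_tool(
  increments=[
    {"offset":[-0.05,0,-0.6],"yaw":0},
    {"offset":[-0.12,0,-1.2],"yaw":0},
    {"offset":[-0.18,0,-1.7],"yaw":0},
    {"offset":[-0.22,0,-2.0],"yaw":0},
    {"offset":[-0.26,0,-2.3],"yaw":0},
    {"offset":[-0.3,0,-2.6],"yaw":0},
    {"offset":[-0.36,0,-3.0],"yaw":0},
    {"offset":[-0.42,0,-3.5],"yaw":0},
  ],
)

```text
clock: 4.25
tcp_pos: [0.5838, -0.0879, 0.0456]
orientation: [0.467, 0.531, 0.466, -0.531]
wrist_force: [-0.2, -1.0, 1.2]
finger_gap: 0.0005
```

Run:
```python
from h import *
plan([.01,-.0475,.016])
p,d=env.read_camera("wrist"); cv2.imwrite("pics/w2.png",np.clip(p[:,:,::-1]*1.4,0,255).astype(np.uint8))
```

```text
clock 4.25 tcp [ 0.5838 -0.0879  0.0456] ramp [-0.0249 -0.0478  0.0168] F [-0.17 -1.01  1.16] gap 0.0005214056539221185
target [ 0.5881 -0.0534  0.0491] offset cm [-0.35 -0.02 -3.48] yaw deg 0.17 j6 1.415
tool axes
 [[ 0.     0.992 -0.129]
 [-0.    -0.129 -0.992]
 [-1.     0.     0.   ]]
```

View pics/w2.png

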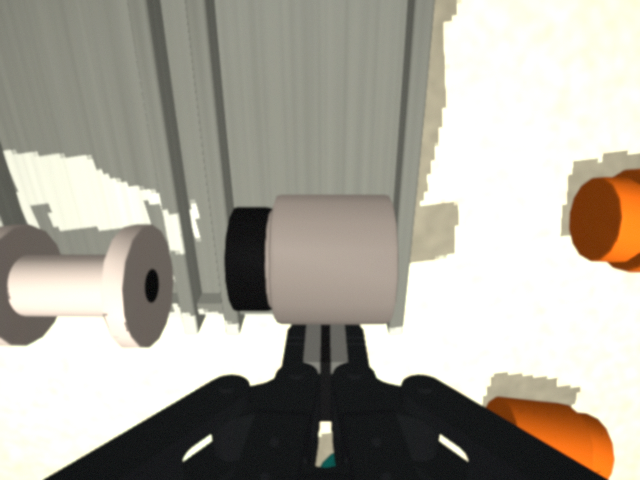

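The fingertips (about 325,325) stand just behind the white body (275–395, 195–325). The jar lies square in its lane, and the reel (at 85,285) has not been touched. Next I push.

>>> servo_tool(
  increments=[
    {"offset":[-0.06,0,-0.5],"yaw":0},
    {"offset":[-0.12,0,-1.0],"yaw":0},
    {"offset":[-0.18,0,-1.5],"yaw":0},
    {"offset":[-0.25,0,-2.0],"yaw":0},
    {"offset":[-0.31,0,-2.5],"yaw":0},
    {"offset":[-0.37,0,-3.0],"yaw":0},
    {"offset":[-0.43,0,-3.5],"yaw":0},
    {"offset":[-0.49,0,-4.0],"yaw":0},
  ],
)

```text
clock: 5.1
tcp_pos: [0.5889, -0.0478, 0.0505]
orientation: [0.467, 0.531, 0.467, -0.531]
wrist_force: [0.2, -0.7, 0.7]
finger_gap: 0.0003
```

Run:
```python
from h import *
plan([.06,-.0475,.016])
p,d=env.read_camera("wrist"); cv2.imwrite("pics/w3.png",np.clip(p[:,:,::-1]*1.4,0,255).astype(np.uint8))
```

```text
clock 5.1 tcp [ 0.5889 -0.0478  0.0505] ramp [ 0.0158 -0.0475  0.0167] F [ 0.21 -0.66  0.66] gap 0.00034152860391512756
target [ 0.5947 -0.0042  0.0552] offset cm [-0.47  0.01 -4.4 ] yaw deg 0.2 j6 1.483
tool axes
 [[ 0.     0.992 -0.129]
 [ 0.    -0.129 -0.992]
 [-1.     0.    -0.   ]]
```

View pics/w3.png

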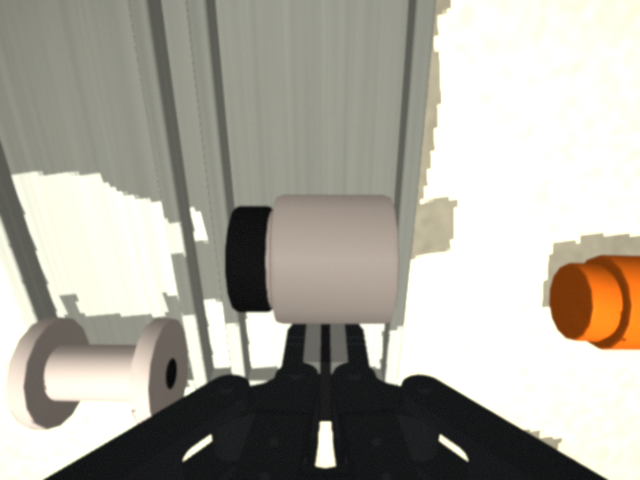

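The jar sits at the same place in the wrist picture while the rack has moved past, so it is rolling with the fingers and staying square. I keep pushing.

>>> servo_tool(
  increments=[
    {"offset":[-0.06,0,-0.5],"yaw":0},
    {"offset":[-0.12,0,-1.0],"yaw":0},
    {"offset":[-0.18,0,-1.5],"yaw":0},
    {"offset":[-0.25,0,-2.0],"yaw":0},
    {"offset":[-0.31,0,-2.5],"yaw":0},
    {"offset":[-0.37,0,-3.0],"yaw":0},
    {"offset":[-0.43,0,-3.5],"yaw":0},
    {"offset":[-0.49,0,-4.0],"yaw":0},
  ],
)

```text
clock: 5.95
tcp_pos: [0.5941, -0.0081, 0.0554]
orientation: [0.467, 0.531, 0.467, -0.531]
wrist_force: [0.1, -0.8, 1.5]
finger_gap: -0.0002
```

>>> servo_tool(
  increments=[
    {"offset":[-0.06,0,-0.5],"yaw":0},
    {"offset":[-0.12,0,-1.0],"yaw":0},
    {"offset":[-0.18,0,-1.5],"yaw":0},
    {"offset":[-0.25,0,-2.0],"yaw":0},
    {"offset":[-0.31,0,-2.5],"yaw":0},
    {"offset":[-0.37,0,-3.0],"yaw":0},
    {"offset":[-0.43,0,-3.5],"yaw":0},
    {"offset":[-0.49,0,-4.0],"yaw":0},
  ],
)

```text
clock: 6.75
tcp_pos: [0.5992, 0.0315, 0.0603]
orientation: [0.467, 0.531, 0.467, -0.531]
wrist_force: [-1.2, -0.7, 0.1]
finger_gap: -0.0001
```

Run:
```python
from h import *
plan([.125,-.0475,.016])
p,d=env.read_camera("wrist"); cv2.imwrite("pics/w4.png",np.clip(p[:,:,::-1]*1.4,0,255).astype(np.uint8))
```

```text
clock 6.75 tcp [0.5992 0.0315 0.0603] ramp [ 0.0963 -0.0472  0.0166] F [-1.21 -0.74  0.13] gap -7.289285995648207e-05
target [0.6032 0.0598 0.0631] offset cm [-0.29  0.04 -2.85] yaw deg 0.19 j6 1.619
tool axes
 [[ 0.     0.992 -0.129]
 [ 0.    -0.129 -0.992]
 [-1.     0.    -0.   ]]
```

View pics/w4.png

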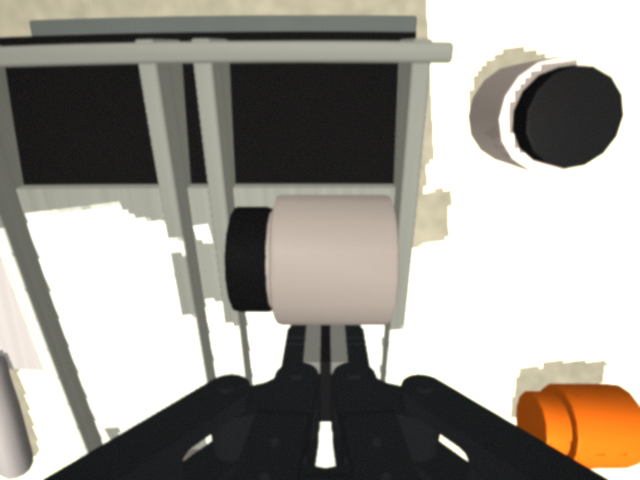

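>>> servo_tool(
  increments=[
    {"offset":[-0.06,0,-0.5],"yaw":0},
    {"offset":[-0.11,0,-0.9],"yaw":0},
    {"offset":[-0.16,0,-1.3],"yaw":0},
    {"offset":[-0.21,0,-1.7],"yaw":0},
    {"offset":[-0.26,0,-2.1],"yaw":0},
    {"offset":[-0.31,0,-2.5],"yaw":0},
    {"offset":[-0.35,0,-2.9],"yaw":0},
    {"offset":[-0.4,0,-3.3],"yaw":0},
  ],
)

```text
clock: 7.6
tcp_pos: [0.6034, 0.0643, 0.0642]
orientation: [0.467, 0.531, 0.467, -0.531]
wrist_force: [-0.3, 0.1, 0.2]
finger_gap: -0.0
```

Run:
```python
from h import *
plan([.14,-.0475,.016])
p,d=env.read_camera("wrist"); cv2.imwrite("pics/w5.png",np.clip(p[:,:,::-1]*1.4,0,255).astype(np.uint8))
```

```text
clock 7.6 tcp [0.6034 0.0643 0.0642] ramp [ 0.1296 -0.047   0.0165] F [-0.34  0.13  0.22] gap -1.4517151025847847e-05
target [0.6052 0.0745 0.0649] offset cm [-0.08  0.05 -1.04] yaw deg 0.2 j6 1.674
tool axes
 [[-0.     0.992 -0.129]
 [ 0.    -0.129 -0.992]
 [-1.    -0.    -0.   ]]
```

View pics/w5.png

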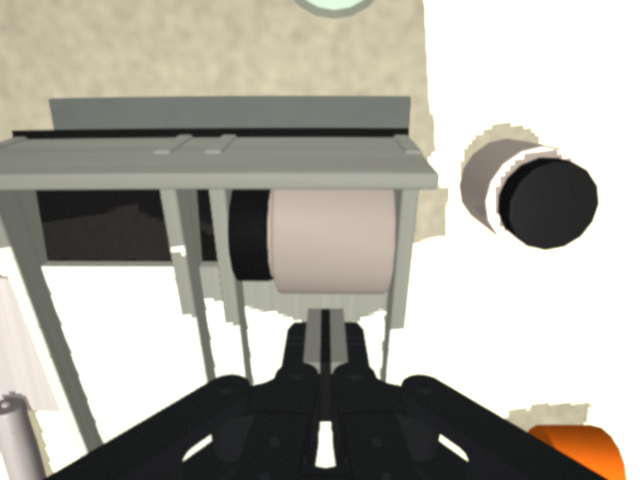

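The jar has left the fingers and dropped over the lip against the end stop (275–395, 190–292). I back the hand off a little, then go up and away, and check the pocket.

>>> servo_tool(
  increments=[
    {"offset":[-0.2,0,0.5],"yaw":0},
    {"offset":[-1,0,1],"yaw":0},
    {"offset":[-4,0,2],"yaw":0},
    {"offset":[-8,0,3],"yaw":0},
    {"offset":[-12,0,4],"yaw":0},
    {"offset":[-14,-4,5],"yaw":0},
    {"offset":[-14,-9,6],"yaw":0},
    {"offset":[-14,-14,7],"yaw":0},
  ],
)

```text
clock: 8.45
tcp_pos: [0.4568, 0.0116, 0.2056]
orientation: [0.467, 0.532, 0.466, -0.531]
wrist_force: [0.2, -0.8, 0.8]
finger_gap: 0.0001
```

>>> servo_tool(
  increments=[
    {"offset":[0,0,4],"yaw":0},
    {"offset":[0,0,8],"yaw":0},
    {"offset":[0,0,12],"yaw":0},
    {"offset":[0,0,15],"yaw":0},
    {"offset":[0,0,15],"yaw":0},
    {"offset":[0,0,15],"yaw":0},
    {"offset":[0,0,15],"yaw":0},
    {"offset":[0,0,15],"yaw":0},
  ],
)

```text
clock: 9.25
tcp_pos: [0.4382, -0.1353, 0.2043]
orientation: [0.467, 0.531, 0.467, -0.531]
wrist_force: [0.9, -0.5, -0.4]
finger_gap: 0.0001
```

Run:
```python
from h import *
print(env.get_state()["clock"])
a=[]
for n in("top","scene"):
    m=env.camera_model(n); p,d=env.read_camera(n); pickle.dump((m,p,d),open(n+"2.pkl","wb"))
    x,y,w,hh=(190,170,160,150) if n=="top" else (265,180,200,160)
    q=cv2.resize(p[y:y+hh,x:x+w],(400,int(400*hh/w)),interpolation=cv2.INTER_CUBIC); a.append(cv2.copyMakeBorder(q,0,400-q.shape[0],0,0,cv2.BORDER_CONSTANT))
    P=RR@np.array([.172,-.0415,.0355])+O; print(n,proj(m,P).round(1))
cv2.imwrite("pics/fin.png",np.clip(np.hstack(a)[:,:,::-1]*1.6,0,255).astype(np.uint8))
```

```text
9.25
top [[236.6 235.8]]
scene [[383.5 264.4]]
```

View pics/fin.png

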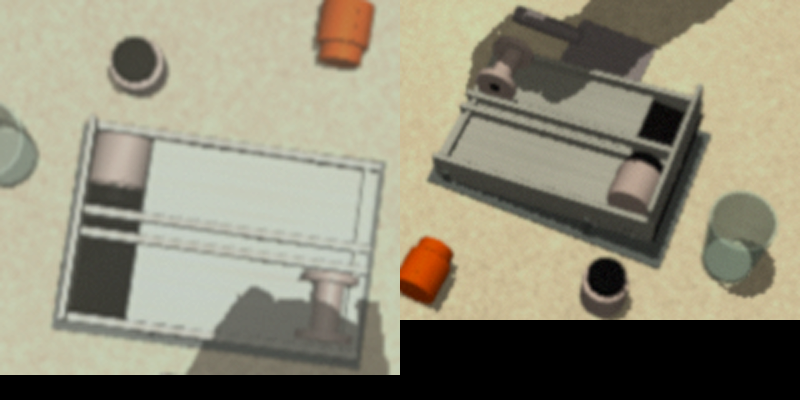

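Run:
```python
from h import *
m,p,d=pickle.load(open("top2.pkl","rb"))
px=[(u,v) for v in (228,232,236) for u in range(226,253,3)]
P=(dep(m,d,px)-O)@RR
print(P.reshape(3,-1,3)[:,:,[0,2]].round(3).tolist())
# silhouettes at jar centre height
zc=(O+RR@np.array([.172,-.0415,.0135]))[2]
e=onz(m,[(152/2.5+190-.4,160/2.5+170-.4)],zc); print("downhill edge",((e-O)@RR).round(4))
m,p,d=pickle.load(open("top2.pkl","rb")); m0,p0,d0=pickle.load(open("top.pkl","rb"))
df=np.abs(p.astype(int)-p0).sum(2); print("reel diff region", (dep(m,d,[(321,291)])-dep(m0,d0,[(321,291)])).round(4))
```

```text
[[[0.194, 0.036], [0.189, 0.027], [0.183, 0.034], [0.177, 0.035], [0.172, 0.035], [0.166, 0.04], [0.161, 0.032], [0.155, 0.028], [0.15, 0.02]], [[0.193, 0.027], [0.188, 0.03], [0.181, 0.038], [0.176, 0.038], [0.171, 0.034], [0.165, 0.036], [0.16, 0.034], [0.154, 0.026], [0.15, -0.006]], [[0.193, 0.018], [0.186, 0.028], [0.18, 0.035], [0.175, 0.038], [0.169, 0.038], [0.164, 0.034], [0.158, 0.034], [0.153, 0.026], [0.148, 0.001]]]
downhill edge [[ 0.1478 -0.0523  0.0165]]
reel diff region [[ 0.0001 -0.     -0.0013]]
```

```bash
python3 -c "
from workcell import env
print(env.hand_in())"
```

```text
the job is handed in; nothing more can be done
None
```

I pushed the lying jar (white body, black cap, in the ramp's -y lane) up its gutter with the closed fingertips. It dropped over the lip into the pocket at the end stop. I then backed the hand off, lifted it clear and handed the job in with the clock at about 9.3 s.

- **Jar:** the last depth readings put it at ramp x of about 150 to 194 mm, so its centre is near 172 mm. Its top is near z = 36 mm, so the centre is at about 14 mm. It lies square in the pocket against the end stop.
- **Reel:** one depth reading on it, before and after, differed by 1.3 mm, which is within the noise.
- **Other things:** the spare jar and beaker look undisturbed in the final views. The spatula is partly in shadow and I did not check the bottle again; the hand worked well clear of both.
- **Disagreements:** the scene camera disagreed with the top camera by about 2 to 3 pixels (3 to 4 mm). The wrist camera agreed with the top camera to about 2 to 4 mm.
- **Depth plane fit:** my fit of the gutter floor from the depth picture gave nonsense slopes, so I used edge measurements and the stated 7 degrees instead.
- **Pushing force:** it was too small to tell from the wrist sensor's noise. I judged contact from the jar keeping the same place ahead of the fingers in the wrist pictures.

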